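# Set the microscope's working gap with the gauge blade and put the gauge back in its case

## Task

Slide the blade of the loose gauge flat under the nose of the small inspection microscope, then turn the T-bar screw on top of its column clockwise until the sprung nose just drags on the blade, pushed in by one or two millimetres and no more. Let go, then draw the gauge out without changing the setting, and lay it flat in the empty bay of its case. Do not disturb the spare gauge or the other things on the table.

Things in the scene. Friction and masses are not known exactly. Their poses are not given: they have to be found in the camera images.
- gauge_grip (a point): Loose gauge: flat aluminium bar 160 long, 30 wide, 12 thick, with an upright black grip fin (50 long, 16 wide, top 48 above the underside) at its tail. This point is the fin's centre, 24 above the underside. x points along the blade to its tip, z up. The bar runs from 25 behind this point to 135 ahead; the fin from -25 to +25. About 160 g. Grip the fin across its 16 width from above.
- gauge_mid (a point): The middle of the loose gauge's length, on its underside (55 ahead of the fin's centre). Same axes as gauge_grip.
- gauge_blade (a point): A point on the top face of the loose gauge's blade, 105 ahead of the fin's centre (30 short of the tip): the best part to have under the nose. Same axes as gauge_grip.
- stand: Inspection microscope, fixed: cream base 170 (x) by 180 (y), origin under its centre, flat top 35 above the table. Column (40 by 50, top 165 above the table) 60 from the origin along +x. The head, a barrel 48 in diameter over the stage point, is joined to the column by an arm; its top is 155 or less above the table. The gap under it is open to +y, -y and -x.
- stage (a point): Point on the black stage (the top of the base) straight under the nose, 35 above the table, 20 from the base's centre towards -x. Axes as the stand's: x to the column, z up. The stage reaches 90 to either side (y).
- nose_tip (a point): Centre of the flat lower end of the nose, a steel cylinder 26 in diameter that hangs 22 out of the head over the stage. Its height above the stage point is the gap.
- nose (a joint): How far the sprung nose is pushed up into the head (m): 0 when it hangs free, 0.008 at most. It weighs 0.5 N and its spring adds 0.7 N per mm. Blade just dragging: 0.001 to 0.002 is right.
- screw_bar (a point): Centre of the black T-bar on top of the column that turns the adjusting screw: bar 80 long, 16 wide, 30 high, its top 207 and this point 192 above the table. Its length lies along this point's x; the screw's axis is vertical through this point. The head beside it is lower than 155. Grip it across its 16 width from above.
- screw (a joint): Adjusting screw (rad), 0 to 5.2, grows clockwise seen from above; stays where left (friction 0.06 Nm). Starts at 1.0 to 2.2. Each radian lowers the head 3.5 mm; free gap from stage to hanging nose = 24 mm - 3.5 mm x angle, so the nose meets the 12 mm blade near 3.43.
- case_bay (a point): Centre of the floor of the empty bay of the gauge case, a fixed grey open tray 200 by 120, 19 high, walls and floor 5 thick. The bay is 190 long (x) by 52 wide (y), its floor 5 above the table. The spare gauge's bay is beside it, its centre 57.5 towards this point's -y. The gauge may lie either way round.
- spare_grip (a point): Fin centre of the spare gauge, which lies in the case's other bay with its fin at the case's +x end: same shape as the loose gauge but its blade is 6 thick. Leave it alone.
- washbottle: Bystander: white wash bottle 66 in diameter, 125 tall, with a blue cap and a bent spout up to 205. Origin under its centre.
- reagent: Bystander: amber jar 60 in diameter, 110 tall. Origin under its centre.
- beaker: Bystander: glass beaker 68 in diameter, 90 tall. Origin under its centre.
- petri: Bystander: closed petri dish 94 in diameter, 16 high. Origin under its centre.
- slidebox: Bystander: white slide box 87 by 36, 34 high. Origin under its centre.
- probe: Bystander: screwdriver 150 long lying flat. Origin under its middle.
Things that resemble listed ones, but are neither listed nor needed, are in the scene too. Leave any turquoise look-alike of the part that bears gauge_grip alone. Leave any pink look-alike of the part that bears case_bay alone.

How it is judged:
On the way, in this order (a step that is already met when the one before it is completed fails the run):
1. the loose gauge's blade lies flat on the stage under the nose, nose not yet on it (x of nose_tip in the frame of gauge_grip between 0.062 and 0.13 m and y of nose_tip in the frame of gauge_grip between -0.013 and 0.013 m and z of gauge_blade in the frame of stage between 0.009 and 0.0145 m and angle between gauge_grip's own z axis and vertical below 0.06 rad and value of joint nose below 0.0003 m), for 0.2 s.
2. the nose just drags on the blade (pushed in 0.3 to 2.5 mm) and the robot has let go of screw and gauge (x of nose_tip in the frame of gauge_grip between 0.062 and 0.13 m and y of nose_tip in the frame of gauge_grip between -0.013 and 0.013 m and z of gauge_blade in the frame of stage between 0.009 and 0.0145 m and angle between gauge_grip's own z axis and vertical below 0.06 rad and value of joint nose between 0.0003 and 0.0025 m and contact force between the fingers and anything else below 0.1 N and velocity of joint screw between -0.05 and 0.05 rad/s), for 0.2 s.
At the end, for the whole second after the job is handed in: The free gap under the hanging nose is 9.5 to 11.7 mm (0.3 to 2.5 mm less than the 12 mm blade), the screw at rest, and the gauge lies flat on the floor of the empty bay, its middle within 25 mm of the bay's centre (z of nose_tip in the frame of stage between 0.0095 and 0.0117 m and horizontal distance between gauge_mid and case_bay below 0.025 m and z of gauge_mid in the frame of case_bay below 0.003 m and angle between gauge_mid's own z axis and vertical below 0.06 rad and velocity of joint screw between -0.05 and 0.05 rad/s); the robot touches nothing.
It fails at once if the nose is screwed down hard on the blade (pushed in more than 4.5 mm) (value of joint nose above 0.0045 m).
It fails at once if the spare gauge or another bystander is moved by more than 30 mm (distance of any of spare_grip, washbottle, reagent, beaker, petri, slidebox, probe from where it was at the start of the episode above 0.03 m).
It fails at once if a standing bottle, jar or beaker is tipped (angle between any of washbottle, reagent, beaker's own z axis and vertical above 0.35 rad).
It also fails if it takes over 72 s, if anything falls off the work surface, if the arm or the gripper's body presses on something with over 40 N, if the wrist force passes 120 N, or if a joint passes its speed limit or range.

## Robot

A 6-joint arm with a two-finger parallel gripper is mounted at the origin on the work surface. World frame = base frame: x ahead of the robot, y to its left, z up, the work surface at z = 0. Lengths are in m, angles in rad, forces in N, time in s.
With the tool pointing down it reaches from about 0.375 to 0.825 m from the base axis. Payload 5.5 kg.
Tool frame: the origin (TCP) lies between the finger pads; the fingertips stand 17 mm ahead of it and the grasp point (between the pads) lies 2 mm behind it (arm.tips_ahead is the distance from the TCP to the fingertips, in m); z points along the fingers, y is the line along which they close (so a half turn about z gives the same grasp; the last joint's range is limited). The gripper opens to 85 mm and grips with 20 to 120 N. Pads are 22 mm wide; open, the fingers measure 114 mm over their backs; the gripper's body (76 mm by 85 mm) begins 54 mm behind the grasp point. The pads swing forward as they close: fully open they stand 13 mm farther back than shut.
Start: joints at [-1.267, 0.314, -0.047, 1.21, 0, 1.571], TCP at [0.179, -0.573, 0.248] pointing down, gripper open.
Joint ranges: [-2.67, 2.67], [-0.69, 1.73], [-1.03, 1.25], [-2.08, 2.16], [-1.42, 1.45], [-3.14, 3.14]. Speed limits (rad/s): [2.39, 2.39, 3.01, 3.14, 3.14, 3.14].

## Interface

Orientations are given as a unit quaternion [w, x, y, z].
In Python, from station import arm gives the robot as it stands.
- The arm moves only by the tool move_arm, never from a script. Its argument "motion" is one flat list of numbers, 7 for each row, row after row: the turn, a rotation vector about the tool's x, y, z in units of 2 pi rad (1.0 is 2 pi rad), then the shift along the tool's x, y, z in units of 0.08 m (1.0 is 0.08 m), then the closure, from 0 (fully open) to 1 (shut). A call has 1 to 8 rows; each row is the pose to reach, as a shift and turn from the pose commanded when the call began, along the tool's axes at that moment, turning the shorter way round; what a row does not reach only later rows make up. A row lasts 1/8 s, in which the tool goes at most 62.5 mm and 10.7 degrees, less where a joint would pass 70% of its speed; a pose out of reach is approached as far as the arm can. A call with a number of a shift or a turn outside -1 to 1 is refused whole. A call with a gripper value outside its range is refused whole. The fingers move at their own pace and stop on an object; "force" is the grip in N (left out, the last holds). Time passes only in rows, so rows that repeat a pose let the fingers close. It gives the time, the measured TCP pose, the force, the opening and the grip force at its end, in the units of the state.
- arm.state(): the state, without advancing time (a new reading comes with each control period).
- arm.capture(name): name is "scene" or "top" or "wrist"; returns the picture (400x640x3 uint8, red, green, blue); there is no depth.
- arm.camera_params(name): a dict with "K" (3x3 intrinsics, pixels), "cam_to_world" (4x4, takes a point from camera to world coordinates); the wrist camera has in their place "mount" (4x4, takes a point from camera to tool coordinates, whose origin is the TCP and whose axes are the flange's). Camera axes: x right, y down, z forward; pixel columns grow to the right and rows downward; lengths in m; the calibration is good to about 2 mm. A picture is of the moment at which its call begins: read the wrist's pose just before it. camera_params takes no time and is no camera call.
- arm.sign_off(): hands the job in; it is judged then, once.
The state is a dict: "time": time; "joint_positions": joint angles; "dq": joint speeds; "tau": joint torques, N m; "ee_pos": TCP position; "tool_rot": TCP orientation; "wrist_force": force on the tool from outside, world axes, zero at the start; "wrist_torque": the same for the moment, N m; "grip_width": finger opening in m; "grasp_force": force on a finger pad.
Only numpy, scipy, OpenCV 4.12 (cv2) and the standard library are available. Lean on these libraries where they do the work, as an engineer would, in place of code of your own. Each camera call takes 0.05 s, during which the arm holds its last target. There are 200 camera calls.

## Working session

There is one attempt and no reset: what is moved stays moved. The work goes in short steps, Python scripts to look and compute and a tool call to move; the robot and the scene stay as the last step left them, time stands still between calls to the robot, and variables do not carry over. Pictures are saved under pics/ and viewed, at most 10 in all, crops included, and the job is handed in when it is done.

Besides the shell and the picture viewer there is one more tool, called by a JSON object that holds its "method" and its "body". move_arm: Moves the arm, as the interface text tells. Shifts and turns lie within -1 to 1; 1 stands for 0.08 m of shift or 2 pi rad of turn. Its arguments: {"type":"object","properties":{"motion":{"type":"array","items":{"type":"number"}},"force":{"type":"number"}},"required":["motion"]}

```bash
mkdir -p pics; ls; python3 - <<'E'
from station import arm
import cv2
for n in ("scene","top"):
    cv2.imwrite(f"pics/{n}0.png",arm.capture(n)[...,::-1])
    p=arm.camera_params(n);print(n,p)
s=arm.state();print(s['time'],s['ee_pos'],s['tool_rot'],s['grip_width']);print(arm.camera_params("wrist"))
E
```

```text
pics
scene {'K': array([[518.50684395,   0.        , 320.47687202],
       [  0.        , 518.50684395, 198.02394267],
       [  0.        ,   0.        ,   1.        ]]), 'cam_to_world': array([[ 0.45622635,  0.58990223, -0.66623785,  1.29572471],
       [ 0.88985123, -0.30640781,  0.33805184, -0.46241491],
       [-0.00472294, -0.74708073, -0.66471654,  0.97832018],
       [ 0.        ,  0.        ,  0.        ,  1.        ]])}
top {'K': array([[478.30916522,   0.        , 323.66152228],
       [  0.        , 478.30916522, 197.66385301],
       [  0.        ,   0.        ,   1.        ]]), 'cam_to_world': array([[-3.60886710e-03, -9.98378328e-01,  5.68127576e-02,
         3.83231972e-01],
       [-9.99937283e-01,  3.00048951e-03, -1.07901304e-02,
         3.10984343e-04],
       [ 1.06021662e-02, -5.68481346e-02, -9.98326542e-01,
         1.53792956e+00],
       [ 0.00000000e+00,  0.00000000e+00,  0.00000000e+00,
         1.00000000e+00]])}
0.1 [ 0.17934753 -0.57204421  0.24750955] [-7.79934149e-04  9.88485596e-01  1.51312927e-01 -1.26318583e-04] 0.08521961041507366
{'K': array([[350.48246203,   0.        , 315.08092231],
       [  0.        , 350.48246203, 199.15555181],
       [  0.        ,   0.        ,   1.        ]]), 'mount': array([[-9.09868322e-04, -9.53822032e-01, -3.00370943e-01,
         7.61152322e-02],
       [ 9.99998477e-01, -1.31527036e-03,  1.14747088e-03,
         3.89704910e-04],
       [-1.48955200e-03, -3.00369442e-01,  9.53821776e-01,
        -1.26323311e-01],
       [ 0.00000000e+00,  0.00000000e+00,  0.00000000e+00,
         1.00000000e+00]])}
```

View pics/top0.png

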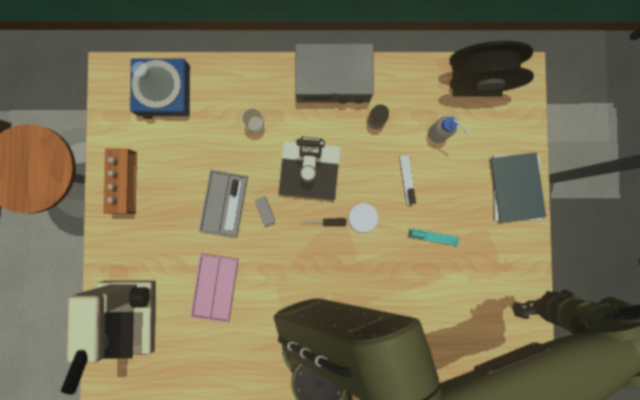

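View pics/scene0.png

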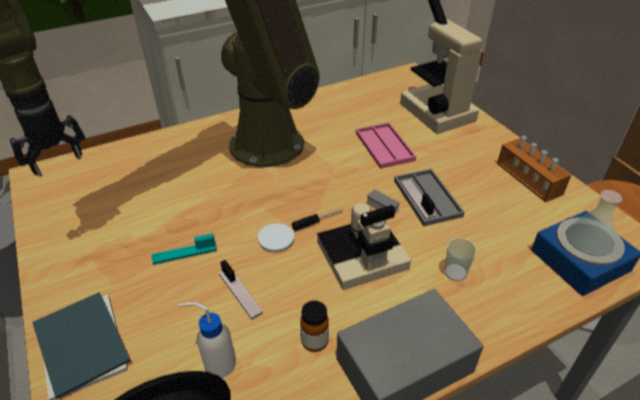

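The top view shows these candidates:
- **Loose gauge:** silver bar at (407,180) with a black fin at (410,196). The turquoise one at (433,237) is the look-alike.
- **Case:** grey tray at (224,204) with the spare on its right side at (232,205), so the empty bay is on the left. The pink tray at (215,287) is the look-alike.
- **Stand:** small microscope at (310,170), T-bar at (311,141). The large cream one at (110,320) isn't the one described.

Next I'll enlarge this area to confirm and measure.

```bash
cat > h.py <<'E'
import numpy as np, cv2
from station import arm
from scipy.spatial.transform import Rotation as R
def Tws(s):
    q=s['tool_rot'];T=np.eye(4);T[:3,:3]=R.from_quat([q[1],q[2],q[3],q[0]]).as_matrix();T[:3,3]=s['ee_pos'];return T
def cam(n,s=None):
    p=arm.camera_params(n)
    return p['K'],(p['cam_to_world'] if n!='wrist' else Tws(s)@p['mount'])
def ray(KT,u,v,z):
    K,T=KT;d=T[:3,:3]@np.linalg.solve(K,[u,v,1.]);o=T[:3,3];return o+d*(z-o[2])/d[2]
def proj(KT,P):
    K,T=KT;c=K@(T[:3,:3].T@(np.asarray(P)-T[:3,3]));return c[:2]/c[2]
E
python3 - <<'E'
from h import *
t=cv2.imread('pics/top0.png');c=t[125:250,195:455]
cv2.imwrite('pics/topc.png',cv2.resize(c,None,fx=3,fy=3,interpolation=cv2.INTER_CUBIC))
C=cam('top')
hsv=cv2.cvtColor(t,cv2.COLOR_BGR2HSV)
def comp(mask,box,lab,z):
    x0,y0,x1,y1=box;m=np.zeros_like(mask);m[y0:y1,x0:x1]=mask[y0:y1,x0:x1]
    cs,_=cv2.findContours(m,cv2.RETR_EXTERNAL,cv2.CHAIN_APPROX_NONE)
    k=max(cs,key=cv2.contourArea);W=np.array([ray(C,*p[0],z)[:2] for p in k],np.float32)
    r=cv2.minAreaRect(W);print(lab,cv2.minAreaRect(k),np.round(r[0],4),np.round(r[1],4),round(r[2],1))
gray=((hsv[...,1]<75)).astype(np.uint8)*255
dark=((hsv[...,2]<60)).astype(np.uint8)*255
comp(gray,(392,145,425,212),'gauge',.012)
comp(dark,(392,145,425,212),'fin',.048)
comp(gray,(195,160,252,245),'case',.019)
comp(dark,(195,160,252,245),'sparefin',.05)
comp(dark,(270,160,350,208),'stage',.035)
comp(dark,(290,130,335,160),'tbar',.207)
E
```

```text
gauge ((407.36920166015625, 178.7946319580078), (50.33686065673828, 11.076087951660156), 81.46923065185547) [ 0.5301 -0.285 ] [0.1619 0.0357] 7.8Traceback (most recent call last):
  File "<stdin>", line 14, in <module>
  File "<stdin>", line 9, in comp
ValueError: max() iterable argument is empty
```

View pics/topc.png

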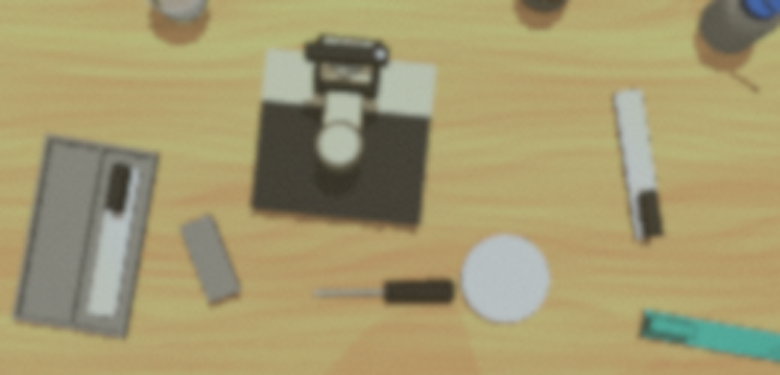

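The crop confirms the choice: silver gauge with black fin at crop (650,213), grey case with its empty left bay around (60,228), T-bar around (347,50) lying roughly across the image. Now the numbers.

```bash
python3 - <<'E'
from h import *
C=cam('top')
def W(u,v,z): return ray(C,195+u/3-1/3,125+v/3-1/3,z)
def show(l,pts,z):
    w=np.array([W(*p,z)[:2] for p in pts],np.float32);r=cv2.minAreaRect(w)
    print(l,np.round(w,3).tolist(),'c',np.round(r[0],4),np.round(r[1],3),round(r[2],1))
show('case',[(47,137),(158,154),(126,337),(15,320)],.019)
show('base',[(267,50),(436,64),(418,228),(250,212)],.035)
show('tbar',[(307,41),(387,45),(386,63),(306,59)],.207)
show('fin',[(639,193),(655,190),(662,234),(645,238)],.048)
show('tip',[(613,92),(641,90),(640,95)],.012)
show('head',[(317,143),(361,143),(339,121),(339,165)],.15)
show('petri',[(506,279),(506,280),(507,279)],.016)
show('amber',[(542,0),(541,0),(542,1)],.11)
E
```

```text
case [[0.5580000281333923, 0.3440000116825104], [0.5389999747276306, 0.22699999809265137], [0.34599998593330383, 0.2590000033378601], [0.36399999260902405, 0.37599998712539673]] c [0.4519 0.3014] [0.119 0.197] 80.7
base [[0.6480000019073486, 0.10999999940395355], [0.6330000162124634, -0.06800000369548798], [0.45899999141693115, -0.04800000041723251], [0.47699999809265137, 0.12800000607967377]] c [0.5545 0.0297] [0.18  0.174] 84.4
tbar [[0.6259999871253967, 0.05999999865889549], [0.621999979019165, -0.014999999664723873], [0.6050000190734863, -0.014000000432133675], [0.609000027179718, 0.061000000685453415]] c [0.6155 0.0232] [0.075 0.017] 87.0
fin [[0.49399998784065247, -0.27900001406669617], [0.4970000088214874, -0.29600000381469727], [0.4519999921321869, -0.3019999861717224], [0.44699999690055847, -0.2840000092983246]] c [ 0.4724 -0.29  ] [0.048 0.018] 8.2
tip [[0.6060000061988831, -0.2590000033378601], [0.6079999804496765, -0.289000004529953], [0.6019999980926514, -0.2879999876022339]] c [ 0.6042 -0.2743] [0.005 0.03 ] 4.0
head [[0.5360000133514404, 0.05299999937415123], [0.5360000133514404, 0.009999999776482582], [0.5580000281333923, 0.03200000151991844], [0.5149999856948853, 0.03200000151991844]] c [0.5363 0.0317] [0.03 0.03] 44.8
petri [[0.4059999883174896, -0.1420000046491623], [0.4050000011920929, -0.1420000046491623], [0.4059999883174896, -0.14300000667572021]] c [ 0.4054 -0.1424] [0.001 0.002] 44.6
amber [[0.6850000023841858, -0.1720000058412552], [0.6850000023841858, -0.17100000381469727], [0.6840000152587891, -0.1720000058412552]] c [ 0.6843 -0.1715] [0.001 0.001] 89.9
```

{"method": "move_arm", "body": {"motion": [0,0,0,1,-0.5,0.2,0,0,0,0,1,-0.5,0.2,0], "force": 40}}

```text
time: 0.35
ee_pos: [0.2447, -0.5083, 0.2312]
tool_rot: [-0.001, 0.988, 0.152, 0.0]
wrist_force: [0.4, 0.5, -0.2]
grip_width: 0.0855
grasp_force: 0.0
```

{"method": "move_arm", "body": {"motion": [0,0,0,1,-0.5,0.2,0,0,0,0,1,-0.5,0.2,0]}}

```text
time: 0.6
ee_pos: [0.3094, -0.4459, 0.2153]
tool_rot: [-0.001, 0.988, 0.152, -0.0]
wrist_force: [-0.0, -0.7, 0.8]
grip_width: 0.0852
grasp_force: 0.0
```

{"method": "move_arm", "body": {"motion": [0,0,0,1,-0.5,0.2,0,0,0,0,1,-0.5,0.2,0]}}

```text
time: 0.85
ee_pos: [0.3738, -0.3838, 0.1993]
tool_rot: [-0.001, 0.988, 0.152, -0.0]
wrist_force: [-0.6, -0.6, 0.1]
grip_width: 0.0854
grasp_force: 0.0
```

{"method": "move_arm", "body": {"motion": [0,0,-0.236,1,-0.5,0.2,0,0,0,-0.236,1,-0.5,0.2,0,0,0,-0.236,1,-0.5,0.2,0,0,0,-0.236,1,-0.5,0.2,0,0,0,-0.236,1,-0.5,0.2,0,0,0,-0.236,1,-0.5,0.2,0,0,0,-0.236,1,-0.5,0.2,0,0,0,-0.236,1,-0.5,0.2,0]}}

```text
time: 1.85
ee_pos: [0.4367, -0.3239, 0.1839]
tool_rot: [-0.0, 0.625, 0.781, -0.0]
wrist_force: [-0.7, 0.4, 0.1]
grip_width: 0.0855
grasp_force: 0.0
```

```bash
cat >> h.py <<'E'
def plan(x,y,z,yaw,s=None):
    "prints turn z and tool shifts (move units) to reach a tool-down pose"
    s=s or arm.state();T=Tws(s)
    Y=np.radians(yaw);G=np.array([[np.cos(Y),np.sin(Y),0],[np.sin(Y),-np.cos(Y),0],[0,0,-1.]])
    rv=R.from_matrix(T[:3,:3].T@G).as_rotvec()/(2*np.pi)
    sh=T[:3,:3].T@(np.array([x,y,z])-T[:3,3])/.08
    print('t',round(s['time'],2),'pos',np.round(s['ee_pos'],4),'yaw',round(np.degrees(np.arctan2(T[1,0],T[0,0])),2),'j',np.round(s['joint_positions'],2),'grip',round(s['grip_width'],4),'F',np.round(s['wrist_force'],1))
    print('turn',np.round(rv,4),'shift',np.round(sh,3))
E
python3 -c "
from h import *
plan(.4724,-.290,.13,187.7)"
```

```text
t 1.85 pos [ 0.4367 -0.3239  0.1839] yaw 102.69 j [-0.64  0.24 -0.29  1.04 -0.    0.71] grip 0.0855 F [-0.7  0.4  0.1]
turn [ 0.000e+00 -2.000e-04 -2.361e-01] shift [0.315 0.529 0.673]
```

{"method": "move_arm", "body": {"motion": [0,0,-0.236,0.315,0.529,0.5,0,0,0,-0.236,0.315,0.529,0.5,0,0,0,-0.236,0.315,0.529,0.5,0,0,0,-0.236,0.315,0.529,0.5,0,0,0,-0.236,0.315,0.529,0.5,0,0,0,-0.236,0.315,0.529,0.5,0,0,0,-0.236,0.315,0.529,0.5,0,0,0,-0.236,0.315,0.529,0.5,0]}}

```text
time: 2.85
ee_pos: [0.4726, -0.2902, 0.1439]
tool_rot: [-0.0, -0.067, 0.998, 0.0]
wrist_force: [0.1, 0.9, -0.0]
grip_width: 0.0855
grasp_force: 0.0
```

```bash
python3 -c "
from h import *
s=arm.state();im=arm.capture('wrist')
C=cam('wrist',s);plan(.4724,-.290,.036,187.7,s)
im=np.ascontiguousarray(im[...,::-1]);cv2.imwrite('pics/w1raw.png',im)
for P in [(.4724,-.290,.048),(.605,-.272,.012)]:
    u=proj(C,P);print(u);cv2.circle(im,tuple(int(a) for a in u),4,(0,0,255),1)
cv2.imwrite('pics/w1.png',im)"
```

```text
t 2.85 pos [ 0.4726 -0.2902  0.1439] yaw -172.34 j [-0.55  0.29 -0.32  0.96  0.   -0.68] grip 0.0855 F [ 0.1  0.9 -0. ]
turn [ 0.0001 -0.0001 -0.0001] shift [1.000e-03 2.000e-03 1.348e+00]
[316.69488628 209.56289016]
[316.67516741 339.24936952]
```

View pics/w1.png

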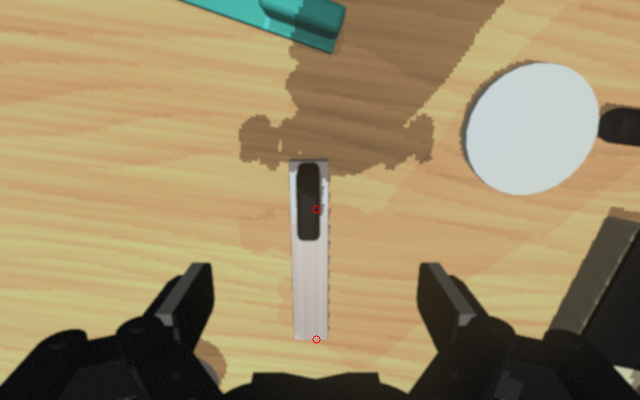

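The wrist view shows the fin top centred at (308,201), and the blade tip at (311,340). That is about 5 mm off my estimate, so I'll correct.

```bash
python3 -c "
from h import *
s=arm.state();C=cam('wrist',s)
f=ray(C,308,201,.048);t=ray(C,311,340,.012);k=ray(C,309.5,160,.012)
print(f,t,k,np.degrees(np.arctan2(*(t-k)[1::-1])),np.linalg.norm(t-k))
d=(t-k)/np.linalg.norm(t-k);g=k+.025*d;print('fin from bar',g)
plan(g[0],g[1],.036,180+np.degrees(np.arctan2(d[1],d[0])),s)"
```

```text
[ 0.46719022 -0.29658461  0.048     ] [ 0.60635535 -0.27624167  0.012     ] [ 0.44672911 -0.29888911  0.012     ] 8.075110302287174 0.16122481661866753
fin from bar [ 0.47148123 -0.29537733  0.012     ]
t 2.9 pos [ 0.4726 -0.2902  0.1439] yaw -172.07 j [-0.55  0.29 -0.32  0.96  0.   -0.69] grip 0.0854 F [0.4 0.2 0.2]
turn [ 0.0001 -0.0001 -0.0004] shift [ 0.021 -0.063  1.348]
```

{"method": "move_arm", "body": {"motion": [0,0,0,0.04,-0.065,0.4,0,0,0,0,0.04,-0.065,0.85,0,0,0,0,0.04,-0.065,0.85,0]}}

```text
time: 3.28
ee_pos: [0.4679, -0.2945, 0.0737]
tool_rot: [-0.003, -0.063, 0.998, 0.002]
wrist_force: [-0.0, 0.0, 1.1]
grip_width: 0.0851
grasp_force: 0.0
```

{"method": "move_arm", "body": {"motion": [0,0,0,0,0,0.25,0,0,0,0,0,0,0.49,0,0,0,0,0,0,0.49,0,0,0,0,0,0,0.49,0.8,0,0,0,0,0,0.49,1,0,0,0,0,0,0.49,1,0,0,0,0,0,0.49,1,0,0,0,0,0,0.49,1], "force": 40}}

```text
time: 4.28
ee_pos: [0.4707, -0.2962, 0.0376]
tool_rot: [0.0, -0.064, 0.998, -0.0]
wrist_force: [-0.6, 1.1, 5.0]
grip_width: 0.0154
grasp_force: 42.1
```

```bash
python3 -c "
from h import *
plan(.524,-.17,.13,264)"
```

```text
t 4.28 pos [ 0.4707 -0.2962  0.0376] yaw -172.68 j [-0.56  0.41 -0.44  0.73  0.   -0.69] grip 0.0154 F [-0.6  1.1  5. ]
turn [-1.00e-04  0.00e+00 -2.13e-01] shift [-0.863  1.479 -1.156]
```

{"method": "move_arm", "body": {"motion": [0,0,0,0,0,-0.5,1,0,0,0,0,0,-1,1,0,0,0,0,0,-1,1], "force": 60}}

```text
time: 4.65
ee_pos: [0.4724, -0.2973, 0.1201]
tool_rot: [0.002, -0.064, 0.998, -0.002]
wrist_force: [1.1, 0.3, -2.5]
grip_width: 0.0149
grasp_force: 60.1
```

{"method": "move_arm", "body": {"motion": [0,0,-0.215,-0.8,0.95,0,1,0,0,-0.215,-0.8,0.95,0,1,0,0,-0.215,-0.8,0.95,0,1,0,0,-0.215,-0.8,0.95,0,1,0,0,-0.215,-0.8,0.95,0,1,0,0,-0.215,-0.8,0.95,0,1,0,0,-0.215,-0.8,0.95,0,1,0,0,-0.215,-0.8,0.95,0,1]}}

```text
time: 5.65
ee_pos: [0.5231, -0.2121, 0.1154]
tool_rot: [-0.001, -0.675, 0.738, 0.001]
wrist_force: [0.7, -0.2, -1.5]
grip_width: 0.0148
grasp_force: 59.9
```

```bash
python3 -c "
from h import *
s=arm.state();im=arm.capture('wrist');C=cam('wrist',s);plan(.5148,-.147,.077,263.7,s)
im=np.ascontiguousarray(im[...,::-1]);cv2.imwrite('pics/w2raw.png',im)
c=np.array([.5545,.0297]);a=np.radians(-6.3);X=np.array([np.cos(a),np.sin(a)]);Y=np.array([-X[1],X[0]])
for dx,dy,z in [(-.085,-.09,.035),(.085,-.09,.035),(-.085,.09,.035),(-.02,0,.035),(.06,0,.207)]:
    p=c+dx*X+dy*Y;u=proj(C,[*p,z]);print(dx,dy,u);cv2.circle(im,tuple(int(a) for a in u),4,(0,0,255),1)
cv2.imwrite('pics/w2.png',im)"
```

```text
t 5.65 pos [ 0.5231 -0.2121  0.1154] yaw -95.13 j [-0.39  0.34 -0.33  0.91 -0.   -1.87] grip 0.0148 F [ 0.7 -0.2 -1.5]
turn [0.0004 0.0001 0.0033] shift [-0.8    0.175  0.482]
-0.085 -0.09 [415.8580869  409.18476853]
0.085 -0.09 [192.32068821 406.12321104]
-0.085 0.09 [395.0857432 561.2369843]
-0.02 0 [327.11201578 491.2627559 ]
0.06 0 [ 125.96120979 1000.32480761]
```

View pics/w2.png

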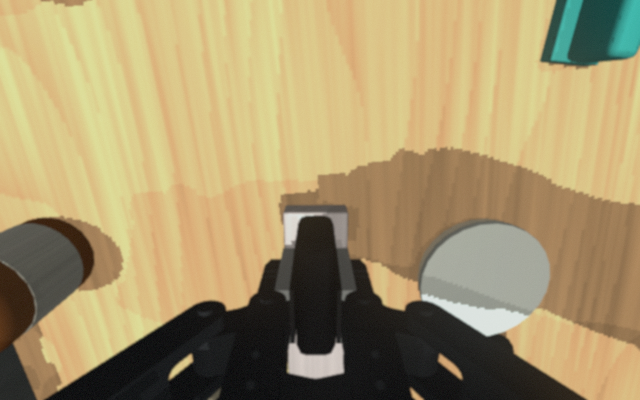

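The wrist camera looks away from the stand here. The gauge sits squarely in the fingers (fin at (318,285)). I'll go to the pre-insert pose and check with the scene camera.

{"method": "move_arm", "body": {"motion": [0,0,0.003,-0.8,0.175,0.2,1,0,0,0.003,-0.8,0.175,0.4,1,0,0,0.003,-0.8,0.175,0.48,1,0,0,0.003,-0.8,0.175,0.48,1]}}

```text
time: 6.2
ee_pos: [0.5157, -0.1477, 0.078]
tool_rot: [-0.0, -0.667, 0.745, 0.0]
wrist_force: [-0.1, -0.0, -2.0]
grip_width: 0.0152
grasp_force: 59.9
```

```bash
python3 -c "
from h import *
im=arm.capture('scene');C=cam('scene');s=arm.state();plan(.5236,-.0676,.0745,263.7,s)
print(s['tool_rot'])
im=im[...,::-1];cv2.imwrite('pics/s2raw.png',im)
c=im[160:310,290:440];cv2.imwrite('pics/s2.png',cv2.resize(c,None,fx=4,fy=4,interpolation=cv2.INTER_CUBIC))
T=Tws(s);
for d in (-.0,.135): print(proj(C,T[:3,3]+T[:3,:3]@[-d,0,.0256]),proj(C,T[:3,3]+T[:3,:3]@[-d,0,.0376]))
"
```

```text
t 6.25 pos [ 0.5162 -0.148   0.0786] yaw -96.41 j [-0.28  0.33 -0.44  0.8  -0.   -1.74] grip 0.0151 F [ 0.  -0.2 -0.2]
turn [ 0.     -0.     -0.0003] shift [-1.009  0.02   0.051]
[-1.12432788e-04 -6.66479056e-01  7.45523745e-01  4.01782234e-05]
[290.59093811 254.49628598] [290.8045157  257.85760579]
[342.72070744 239.84596975] [342.60450795 243.20584607]
```

View pics/s2.png

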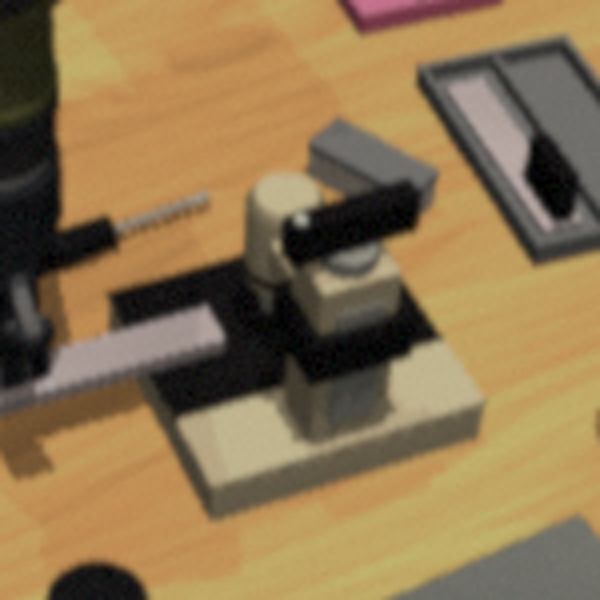

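The scene crop shows the blade tip at (215,322), where it should be if held level (predicted (211,319)). It points at the nose, at (267,297). I'll slide it in.

{"method": "move_arm", "body": {"motion": [0,0,0,0,0.02,0.05,1,0,0,0,-0.1,0.02,0.05,1,0,0,0,-0.25,0.02,0.05,1,0,0,0,-0.4,0.02,0.05,1,0,0,0,-0.55,0.02,0.05,1,0,0,0,-0.7,0.02,0.05,1,0,0,0,-0.85,0.02,0.05,1,0,0,0,-1,0.02,0.05,1]}}

```text
time: 7.25
ee_pos: [0.5235, -0.0669, 0.0747]
tool_rot: [-0.0, -0.667, 0.745, 0.0]
wrist_force: [0.2, 0.2, -1.8]
grip_width: 0.015
grasp_force: 59.9
```

```bash
python3 -c "
from h import *
im=arm.capture('scene');C=cam('scene');s=arm.state();plan(.5236,-.0676,.0715,263.7,s)
im=im[...,::-1];cv2.imwrite('pics/s3raw.png',im)
c=im[180:290,310:430];cv2.imwrite('pics/s3.png',cv2.resize(c,None,fx=5,fy=5,interpolation=cv2.INTER_CUBIC))
"
```

```text
t 7.3 pos [ 0.5236 -0.0657  0.0747] yaw -96.29 j [-0.13  0.32 -0.47  0.79  0.   -1.59] grip 0.0145 F [-0.2  2.3 -2. ]
turn [0.     0.0002 0.    ] shift [ 0.024 -0.003  0.04 ]
```

View pics/s3.png

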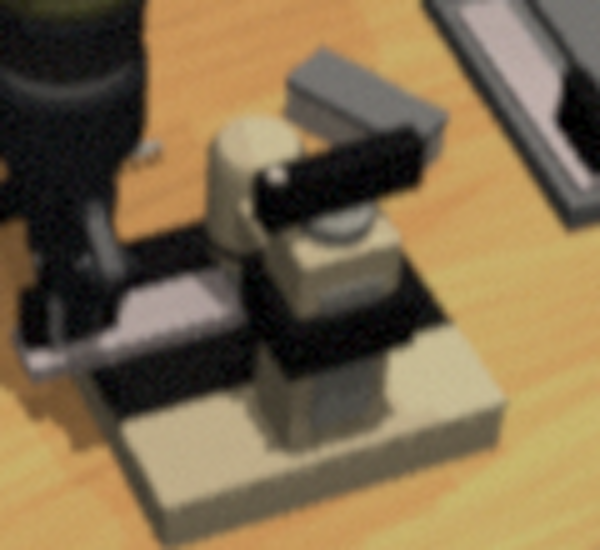

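The blade lies under the nose at about (235,290) in the crop. Lower it, release, retreat upward.

{"method": "move_arm", "body": {"motion": [0,0,0,0,0,0.02,1,0,0,0,0,0,0.035,1,0,0,0,0,0,0.035,0.5,0,0,0,0,0,0.035,0,0,0,0,0,0,0.035,0,0,0,0,0,0,0.035,0,0,0,0,0,0,0.035,0]}}

```text
time: 8.18
ee_pos: [0.5234, -0.0678, 0.0719]
tool_rot: [-0.0, -0.667, 0.745, 0.0]
wrist_force: [1.0, -0.1, 0.8]
grip_width: 0.0854
grasp_force: 0.0
```

{"method": "move_arm", "body": {"motion": [0,0,0,0,0,-0.4,0,0,0,0,0,0,-1,0,0,0,0,0,0,-1,0,0,0,0,0,0,-1,0]}}

```text
time: 8.68
ee_pos: [0.5233, -0.0677, 0.1517]
tool_rot: [0.0, -0.667, 0.745, -0.0]
wrist_force: [-0.3, -0.6, -0.4]
grip_width: 0.0854
grasp_force: 0.0
```

```bash
python3 -c "
from h import *
s=arm.state();im=arm.capture('wrist')
plan(.6155,.0232,.27,267,s)
im=im[...,::-1];cv2.imwrite('pics/w3raw.png',im)
sc=arm.capture('scene')[...,::-1];cv2.imwrite('pics/s4raw.png',sc)
a=cv2.resize(im,(480,300));b=cv2.resize(sc[180:280,310:420],(330,300),interpolation=cv2.INTER_CUBIC)
cv2.imwrite('pics/m4.png',np.hstack([a,b]))"
```

```text
t 8.68 pos [ 0.5233 -0.0677  0.1517] yaw -96.35 j [-0.13  0.24 -0.37  0.96  0.   -1.59] grip 0.0854 F [-0.3 -0.6 -0.4]
turn [-0.      0.     -0.0093] shift [-1.257 -1.02  -1.478]
```

View pics/m4.png

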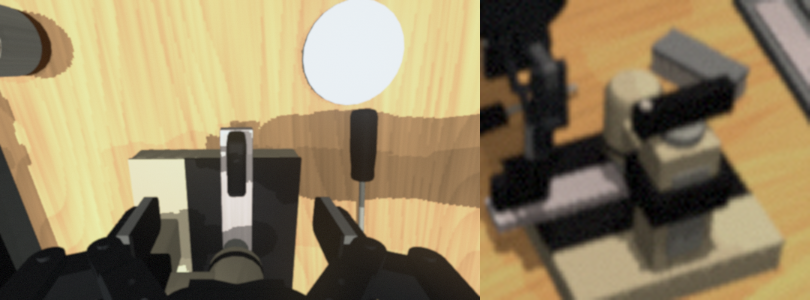

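The gauge lies flat on the stage, in line with the head (head at (234,270) in the wrist half, fin at (237,160)). I'll tilt the hand to view the nose from the side and get the gap.

```bash
cat >> h.py <<'E'
N=np.array([.5346,.0318])
def look(az,tilt,dist,z):
    "tool pose that looks at the nose along azimuth az, tool z tilted by tilt from down"
    Y=np.radians(az+180);G=np.array([[np.cos(Y),np.sin(Y),0],[np.sin(Y),-np.cos(Y),0],[0,0,-1.]])
    G=G@R.from_rotvec([0,-np.radians(tilt),0]).as_matrix()
    s=arm.state();T=Tws(s);p=np.array([*(N-dist*np.array([np.cos(np.radians(az)),np.sin(np.radians(az))])),z])
    print('turn',np.round(R.from_matrix(T[:3,:3].T@G).as_rotvec()/(2*np.pi),4),'shift',np.round(T[:3,:3].T@(p-T[:3,3])/.08,3))
    D=np.eye(4);D[:3,:3]=G;D[:3,3]=p;C=(arm.camera_params('wrist')['K'],D@arm.camera_params('wrist')['mount'])
    print('cam',C[1][:3,3],'nose px',proj(C,[*N,.055]),proj(C,[*N,.077]))
E
python3 -c "
from h import *
look(65,50,.12,.13);look(65,50,.14,.13)"
```

```text
turn [ 0.0229 -0.1377  0.0483] shift [0.169 0.466 0.26 ]
cam [ 0.42143931 -0.20960108  0.1518016 ] nose px [314.79737817 215.21238418] [314.7933776  241.60537973]
turn [ 0.0229 -0.1377  0.0483] shift [0.406 0.546 0.26 ]
cam [ 0.41298695 -0.22772724  0.1518016 ] nose px [314.84303526 223.14724634] [314.84060115 248.10726998]
```

{"method": "move_arm", "body": {"motion": [0.023,-0.138,0.048,0.17,0.47,0.26,0,0.023,-0.138,0.048,0.17,0.47,0.26,0,0.023,-0.138,0.048,0.17,0.47,0.26,0,0.023,-0.138,0.048,0.17,0.47,0.26,0,0.023,-0.138,0.048,0.17,0.47,0.26,0,0.023,-0.138,0.048,0.17,0.47,0.26,0,0.023,-0.138,0.048,0.17,0.47,0.26,0,0.023,-0.138,0.048,0.17,0.47,0.26,0]}}

```text
time: 9.78
ee_pos: [0.4851, -0.0766, 0.1318]
tool_rot: [0.358, -0.489, 0.763, 0.226]
wrist_force: [0.9, 0.4, -0.1]
grip_width: 0.0855
grasp_force: 0.0
```

```bash
python3 -c "
from h import *
s=arm.state();im=arm.capture('wrist')
print(s['ee_pos'],s['joint_positions'],s['wrist_force']);C=cam('wrist',s);print(proj(C,[*N,.053]),proj(C,[*N,.035]))
im=im[...,::-1];cv2.imwrite('pics/w5raw.png',im)
cv2.imwrite('pics/w5.png',cv2.resize(im[150:300,220:420],(800,600),interpolation=cv2.INTER_CUBIC))"
```

```text
[ 0.48512543 -0.07658352  0.13184123] [-0.65541344  0.37539164 -0.5507497   0.89803434  0.84583762 -1.91062788] [ 0.90958764  0.42256686 -0.08762615]
[316.29966721 209.12547812] [316.40915284 188.86078308]
```

View pics/w5.png

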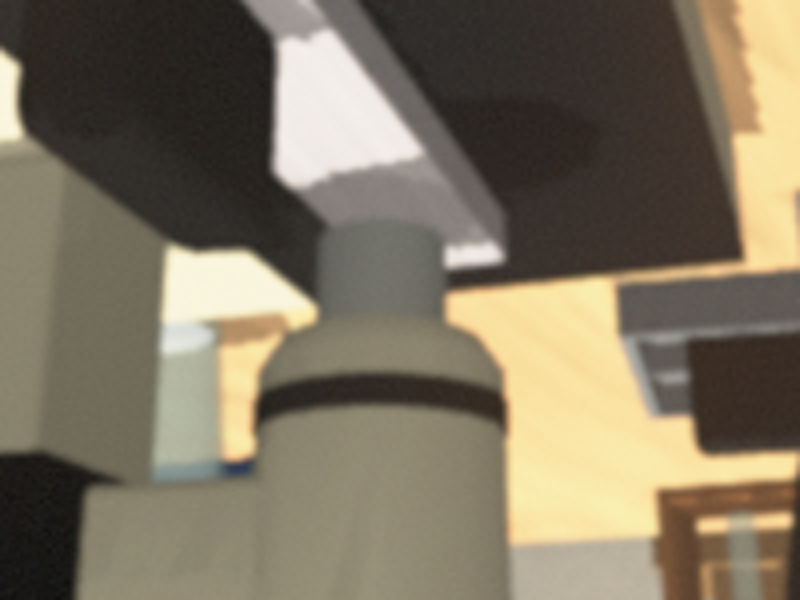

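The side view is upside down. The nose's near rim is at crop v≈217, the head's bottom rim is at v≈318, and the shaded blade runs under the nose with a small gap. I'll turn that into a height.

```bash
cat >> h.py <<'E'
def heights(C,px,r):
    "height of the point at pixel px on the near side of the nose axis, r off it"
    K,T=C;o=T[:3,3];h=(N-o[:2]);D=np.linalg.norm(h);h/=D
    d=T[:3,:3]@np.linalg.solve(K,[*px,1.]);k=(D-r)/(d[:2]@h);return o[2]+k*d[2]
E
python3 - <<'E'
from h import *
s=arm.state();C=cam('wrist',s)
c=lambda u,v:(220+(u+.5)/4-.5,150+(v+.5)/4-.5)
im=cv2.imread('pics/w5raw.png').astype(int)
print(im[196:242,312:320].mean(1).round().astype(int).tolist())
for l,u,v,r in [('tip',382,217,.013),('headrim24',382,318,.024),('headrim15',382,318,.015)]:
    print(l,heights(C,c(u,v),r)-.035)
for z,r in [(.047,.013),(.052,.013),(.077,.013)]: print(z,(proj(C,[*N,z])))
# gauge tip corner check: predicted corner, near side
g=np.array([np.cos(np.radians(83.7)),np.sin(np.radians(83.7))]);n=np.array([-g[1],g[0]])
t=N+.035*g
for q in (1,-1):
  for z in (.035,.047):
    u=proj(C,[*(t+q*.015*n),z]);print(q,z,(u-[219.875,149.875])*4)
E
```

```text
[[125, 129, 136], [125, 129, 135], [125, 129, 136], [125, 129, 135], [125, 129, 135], [125, 129, 135], [123, 128, 134], [122, 127, 132], [116, 121, 126], [108, 115, 117], [106, 114, 115], [105, 113, 114], [105, 113, 114], [105, 113, 114], [106, 114, 114], [105, 114, 114], [105, 114, 114], [106, 114, 114], [106, 114, 115], [105, 113, 114], [105, 114, 115], [105, 114, 115], [106, 114, 115], [105, 114, 115], [106, 114, 115], [105, 114, 115], [106, 114, 115], [105, 114, 115], [105, 114, 115], [106, 114, 116], [105, 114, 115], [105, 114, 116], [103, 116, 119], [101, 118, 125], [101, 120, 128], [103, 123, 130], [105, 126, 134], [107, 128, 136], [109, 131, 138], [110, 132, 140], [110, 132, 140], [110, 132, 141], [111, 133, 141], [111, 132, 140], [110, 132, 141], [107, 128, 135]]
tip 0.01876170042170376
headrim24 0.042718377341199945
headrim15 0.03986383840758752
0.047 [316.36045409 202.07990222]
0.052 [316.32852465 207.79113277]
0.077 [316.16221501 237.53899567]
1 0.035 [497.81869713 207.39728662]
1 0.047 [499.1822402  257.27438718]
-1 0.035 [372.33356434 222.05147417]
-1 0.047 [371.86804081 270.75987675]
```

```bash
python3 -c "
from h import *
plan(.53,-.06,.21,267)"
```

```text
t 9.82 pos [ 0.4852 -0.0765  0.1319] yaw -114.41 j [-0.66  0.38 -0.55  0.9   0.85 -1.91] grip 0.0855 F [-0.7 -0.5 -0.5]
turn [-0.0272  0.1372 -0.0562] shift [-1.018 -0.428 -0.301]
```

{"method": "move_arm", "body": {"motion": [-0.027,0.137,-0.056,-1,-0.43,-0.3,0,-0.027,0.137,-0.056,-1,-0.43,-0.3,0,-0.027,0.137,-0.056,-1,-0.43,-0.3,0,-0.027,0.137,-0.056,-1,-0.43,-0.3,0,-0.027,0.137,-0.056,-1,-0.43,-0.3,0,-0.027,0.137,-0.056,-1,-0.43,-0.3,0,-0.027,0.137,-0.056,-1,-0.43,-0.3,0]}}

```text
time: 10.7
ee_pos: [0.5292, -0.0611, 0.2083]
tool_rot: [0.002, -0.687, 0.727, 0.002]
wrist_force: [-0.7, 0.2, -0.1]
grip_width: 0.0854
grasp_force: 0.0
```

```bash
python3 -c "
from h import *
plan(.615,.0232,.275,267)"
```

```text
t 10.7 pos [ 0.5292 -0.0611  0.2083] yaw -93.19 j [-0.12  0.21 -0.28  1.09  0.01 -1.63] grip 0.0854 F [-0.7  0.2 -0.1]
turn [-0.      0.0008 -0.0005] shift [-1.115 -1.012 -0.828]
```

{"method": "move_arm", "body": {"motion": [0,0,0,0,0,-0.83,0,0,0,0,0,0,-0.83,0,0,0,0,-1,-1,-0.83,0,0,0,0,-1,-1,-0.83,0,0,0,0,-1,-1,-0.83,0,0,0,0,-1,-1,-0.83,0]}}

```text
time: 11.45
ee_pos: [0.6129, 0.0122, 0.2737]
tool_rot: [0.0, -0.686, 0.727, 0.002]
wrist_force: [0.2, -0.3, -0.3]
grip_width: 0.0854
grasp_force: 0.0
```

```bash
python3 -c "
from h import *
s=arm.state();im=arm.capture('wrist');C=cam('wrist',s)
im=np.ascontiguousarray(im[...,::-1]);cv2.imwrite('pics/w6raw.png',im)
plan(.615,.0232,.194,267,s)
u=proj(C,[.615,.0232,.207]);print(u);cv2.circle(im,tuple(int(a) for a in u),4,(0,0,255),1)
cv2.imwrite('pics/w6.png',im)"
```

```text
t 11.45 pos [0.6129 0.0122 0.2737] yaw -93.32 j [ 0.02  0.33  0.04  1.28  0.   -1.49] grip 0.0854 F [ 0.2 -0.3 -0.3]
turn [ 0.0004  0.0006 -0.0009] shift [-0.135 -0.02   0.997]
[311.83950339 243.29805677]
```

View pics/w6.png

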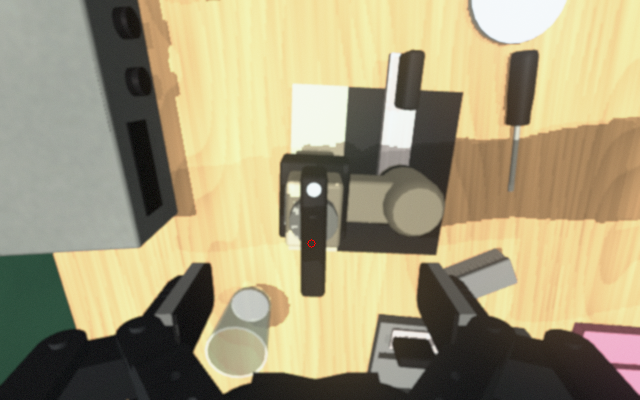

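The T-bar shows as a dark bar from (314,170) to (313,296), far end at v≈296. That is a few mm nearer than predicted (predicted centre (312,243)). I've used my picture allowance, so from here on I work by numbers.

```bash
python3 - <<'E'
from h import *
s=arm.state();C=cam('wrist',s)
im=cv2.imread('pics/w6raw.png');g=cv2.cvtColor(im,cv2.COLOR_BGR2GRAY)
pts=[]
for v in range(205,292,6):
    r=np.where(g[v,290:340]<62)[0]+290
    # run containing 313
    a=b=313
    while g[v,a-1]<62:a-=1
    while g[v,b+1]<62:b+=1
    pts.append((v,a,b))
print(pts)
P=np.array([ray(C,(a+b)/2,v,.207) for v,a,b in pts if b-a<34])
d=np.polyfit(P[:,1],P[:,0],1);print('yaw',np.degrees(np.arctan2(1,d[0])),np.ptp(P[:,1]))
print(g[286:306,313])
far=ray(C,313,296.5,.207);print('far end',far,'center',far[:2]-.04*np.array([np.sin(np.arctan(d[0])),np.cos(np.arctan(d[0]))]))
E
```

```text
[(205, 313, 313), (211, 301, 325), (217, 313, 325), (223, 302, 325), (229, 302, 325), (235, 302, 325), (241, 302, 324), (247, 302, 324), (253, 302, 324), (259, 302, 323), (265, 313, 313), (271, 313, 313), (277, 312, 313), (283, 313, 313), (289, 313, 313)]
yaw 85.36371201414312 0.055673503924723644
[ 63  63  66  63  63  63  63  63  61  79 128 191 226 232 232 231 231 231
 232 231]
far end [0.61648343 0.0600566  0.207     ] center [0.61325022 0.02018748]
```

{"method": "move_arm", "body": {"motion": [0,0,0,-0.06,0,0.3,0,0,0,0,-0.12,-0.005,0.6,0,0,0,0,-0.12,-0.005,0.9,0,0,0,0,-0.12,-0.005,0.97,0]}}

```text
time: 12.0
ee_pos: [0.6128, 0.022, 0.1958]
tool_rot: [0.0, -0.686, 0.727, 0.002]
wrist_force: [-0.5, 1.3, 0.6]
grip_width: 0.0854
grasp_force: 0.0
```

{"method": "move_arm", "body": {"motion": [0,0,0,0,0,0,0.6,0,0,0,0,0,0,1,0,0,0,0,0,0,1,0,0,0,0,0,0,1,0,0,0,0,0,0,1,0,0,0,0,0,0,1], "force": 30}}

```text
time: 12.75
ee_pos: [0.6147, 0.0233, 0.1978]
tool_rot: [0.001, -0.687, 0.727, 0.001]
wrist_force: [-2.8, 0.1, 5.4]
grip_width: 0.0157
grasp_force: 32.0
```

```bash
python3 -c "
from h import *
s=arm.state();plan(.6138,.022,.196,267,s);print(s['wrist_torque'],s['grasp_force'])"
```

```text
t 12.75 pos [0.6147 0.0233 0.1978] yaw -93.22 j [ 0.04  0.36 -0.09  1.11  0.   -1.48] grip 0.0157 F [-2.8  0.1  5.4]
turn [ 0.      0.0006 -0.0006] shift [0.016 0.011 0.023]
[-0.11657097  0.46934257  0.02019927] 32.03181266784668
```

{"method": "move_arm", "body": {"motion": [0,0,0.0225,-0.005,-0.01,0,1,0,0,0.045,-0.01,-0.015,0,1,0,0,0.0675,-0.01,-0.015,0,1,0,0,0.09,-0.01,-0.015,0,1,0,0,0.1125,-0.01,-0.015,0,1,0,0,0.135,-0.01,-0.015,0,1,0,0,0.1575,-0.01,-0.015,0,1,0,0,0.18,-0.01,-0.015,0,1]}}

```text
time: 13.75
ee_pos: [0.6158, 0.0226, 0.1978]
tool_rot: [-0.0, -0.188, 0.982, 0.0]
wrist_force: [-3.2, -5.1, 5.6]
grip_width: 0.0154
grasp_force: 32.1
```

```bash
python3 -c "
from h import *
s=arm.state();plan(.6148,.0235,.196,267-131,s);print(s['wrist_torque'],s['grasp_force'])"
```

```text
t 13.75 pos [0.6158 0.0226 0.1978] yaw -158.33 j [ 0.04  0.37 -0.09  1.12  0.   -0.34] grip 0.0154 F [-3.2 -5.1  5.6]
turn [ 1.000e-04 -1.000e-04  1.824e-01] shift [0.007 0.015 0.022]
[-1.04715107  0.4618924   0.05497425] 32.145867347717285
```

{"method": "move_arm", "body": {"motion": [0,0,0.023,0.01,-0.005,0,1,0,0,0.046,0.015,-0.005,0,1,0,0,0.069,0.015,-0.005,0,1,0,0,0.092,0.015,-0.005,0,1,0,0,0.115,0.015,-0.005,0,1,0,0,0.138,0.015,-0.005,0,1,0,0,0.161,0.015,-0.005,0,1,0,0,0.184,0.015,-0.005,0,1]}}

```text
time: 14.75
ee_pos: [0.6155, 0.0213, 0.1978]
tool_rot: [0.0, 0.379, 0.925, 0.0]
wrist_force: [-2.0, -5.5, 3.9]
grip_width: 0.0153
grasp_force: 32.0
```

{"method": "move_arm", "body": {"motion": [0,0,0,0,0,0,1,0,0,0,0,0,0,0.6,0,0,0,0,0,0,0,0,0,0,0,0,0,0,0,0,0,0,0,0,0,0,0,0,0,0,-0.5,0,0,0,0,0,0,-1,0,0,0,0,0,0,-1,0]}}

```text
time: 15.75
ee_pos: [0.617, 0.023, 0.2808]
tool_rot: [0.002, 0.377, 0.926, 0.003]
wrist_force: [0.5, 0.1, 0.3]
grip_width: 0.0854
grasp_force: 0.0
```

```bash
python3 -c "
from h import *
plan(.5,-.07,.24,267)
print(np.degrees(np.arctan2(*Tws(arm.state())[1::-1,0])))
look(65,50,.12,.22)"
```

```text
t 15.75 pos [0.617  0.023  0.2808] yaw 135.74 j [0.04 0.33 0.05 1.28 0.   0.81] grip 0.0854 F [0.5 0.1 0.3]
turn [ 3.000e-04  1.400e-03 -3.646e-01] shift [ 0.236 -1.857  0.497]
135.73931441241842
turn [-0.1307 -0.092  -0.2815] shift [ 0.32  -2.061  0.746]
cam [ 0.42286909 -0.2098138   0.24230275] nose px [316.22011123 120.12219646] [316.26035379 141.03408017]
```

{"method": "move_arm", "body": {"motion": [0,0,0,0.1,-0.5,0,0,0,0,-0.03,0.1,-1,0,0,0,0,-0.06,0.1,-1,0,0,0,0,-0.09,0.1,-1,0,0,0,0,-0.12,0.1,-1,0,0,0,0,-0.15,0.1,-1,0,0,0,0,-0.18,0.1,-1,0,0,0,0,-0.21,0.1,-1,0,0]}}

```text
time: 16.75
ee_pos: [0.5529, -0.0288, 0.2758]
tool_rot: [-0.0, -0.27, 0.963, 0.002]
wrist_force: [-0.3, -0.2, 0.6]
grip_width: 0.0853
grasp_force: 0.0
```

```bash
python3 -c "
from h import *
plan(.49,-.08,.22,245)"
```

```text
t 16.75 pos [ 0.5529 -0.0288  0.2758] yaw -148.71 j [-0.05  0.22 -0.11  1.25  0.   -0.6 ] grip 0.0853 F [-0.3 -0.2  0.6]
turn [ 0.0006  0.0002 -0.0936] shift [ 1.005 -0.142  0.697]
```

{"method": "move_arm", "body": {"motion": [0,0,-0.03,1,-0.14,0.2,0,0,0,-0.06,1,-0.14,0.5,0,0,0,-0.09,1,-0.14,0.7,0,0,0,-0.094,1,-0.14,0.7,0]}}

```text
time: 17.25
ee_pos: [0.4889, -0.0793, 0.219]
tool_rot: [-0.001, -0.535, 0.845, 0.003]
wrist_force: [0.0, 0.7, -0.2]
grip_width: 0.0852
grasp_force: 0.0
```

```bash
python3 -c "
from h import *
look(65,50,.12,.13)"
```

```text
turn [ 0.0004 -0.1385 -0.0011] shift [0.003 0.064 1.113]
cam [ 0.42162089 -0.20978369  0.15169773] nose px [315.21755714 215.25150661] [315.21983725 241.64385192]
```

{"method": "move_arm", "body": {"motion": [0,0,0,0,0.06,0.3,0,0,0,0,0,0.06,0.5,0]}}

```text
time: 17.5
ee_pos: [0.4862, -0.0769, 0.1803]
tool_rot: [0.001, -0.535, 0.845, 0.002]
wrist_force: [-0.4, 0.1, 0.2]
grip_width: 0.0859
grasp_force: 0.0
```

{"method": "move_arm", "body": {"motion": [0,-0.1385,0,0,0,0.6,0,0,-0.1385,0,0,0,0.6,0,0,-0.1385,0,0,0,0.6,0,0,-0.1385,0,0,0,0.6,0,0,-0.1385,0,0,0,0.6,0,0,-0.1385,0,0,0,0.6,0,0,-0.1385,0,0,0,0.6,0]}}

```text
time: 18.38
ee_pos: [0.4866, -0.0771, 0.1329]
tool_rot: [0.356, -0.485, 0.766, 0.227]
wrist_force: [-0.6, -0.6, 0.6]
grip_width: 0.0852
grasp_force: 0.0
```

```bash
python3 - <<'E'
from h import *
s=arm.state();im=arm.capture('wrist');C=cam('wrist',s)
print(s['ee_pos'],s['time'],proj(C,[*N,.053]));cv2.imwrite('pics/w7raw.png',im[...,::-1])
old=cv2.imread('pics/w5raw.png')
for n,i in (('old',old),('new',im[...,::-1])):
    c=i[:,311:320].astype(int).mean(1).round().astype(int)
    print(n,[(v,*c[v].tolist()) for v in range(192,236)])
    hrow=i[215,290:345].astype(int).sum(1);print(np.where(abs(np.diff(hrow))>25)[0]+290)
E
```

```text
[ 0.48661612 -0.07713137  0.13287652] 18.375 [318.69321089 208.25978911]
old [(192, 146, 151, 157), (193, 133, 138, 145), (194, 127, 132, 138), (195, 125, 130, 136), (196, 125, 129, 136), (197, 125, 129, 135), (198, 125, 129, 135), (199, 125, 129, 135), (200, 125, 129, 135), (201, 124, 129, 135), (202, 123, 128, 135), (203, 122, 127, 133), (204, 116, 121, 126), (205, 108, 116, 117), (206, 106, 114, 115), (207, 105, 113, 113), (208, 105, 113, 114), (209, 105, 113, 114), (210, 105, 114, 114), (211, 105, 113, 114), (212, 105, 113, 114), (213, 106, 113, 114), (214, 106, 114, 115), (215, 105, 113, 114), (216, 105, 114, 115), (217, 105, 113, 115), (218, 105, 114, 115), (219, 105, 114, 115), (220, 105, 114, 115), (221, 105, 114, 115), (222, 105, 114, 115), (223, 105, 113, 115), (224, 105, 113, 115), (225, 106, 114, 115), (226, 105, 114, 115), (227, 105, 114, 116), (228, 103, 116, 119), (229, 101, 118, 125), (230, 101, 121, 128), (231, 103, 123, 130), (232, 105, 126, 133), (233, 107, 128, 136), (234, 109, 131, 138), (235, 110, 132, 140)]
[298 299 329 330 331 342 343]
new [(192, 129, 133, 139
[... 274 characters left out ...]
05, 112, 113), (206, 104, 112, 113), (207, 104, 112, 112), (208, 104, 112, 113), (209, 104, 113, 113), (210, 104, 112, 113), (211, 104, 112, 113), (212, 105, 113, 114), (213, 104, 113, 114), (214, 105, 113, 114), (215, 104, 112, 113), (216, 104, 114, 116), (217, 101, 116, 120), (218, 100, 119, 125), (219, 102, 122, 129), (220, 103, 124, 131), (221, 106, 127, 134), (222, 108, 129, 137), (223, 110, 131, 139), (224, 110, 132, 139), (225, 110, 132, 140), (226, 110, 132, 140), (227, 110, 132, 140), (228, 111, 132, 140), (229, 107, 128, 135), (230, 92, 110, 117), (231, 65, 77, 82), (232, 41, 48, 54), (233, 36, 41, 47), (234, 35, 40, 46), (235, 34, 40, 47)]
[290 300 301 302 332 333 334 336 337 338]
```

```bash
python3 - <<'E'
from h import *
s=arm.state();C1=cam('wrist',s)
# old pose (measured values after move 9.78)
s0={'ee_pos':[0.48512543,-0.07658352,0.13184123],'tool_rot':[0.358,-0.489,0.763,0.226]}
from math import sqrt
q=np.array(s0['tool_rot']);s0['tool_rot']=q/np.linalg.norm(q)
C0=cam('wrist',s0);print(proj(C0,[*N,.053]),'want 316.30 209.13')
old=cv2.imread('pics/w5raw.png');new=cv2.imread('pics/w7raw.png')
def edges(i,u0,u1,lo,hi):
    c=i[:,u0:u1,2].astype(float).mean(1)
    def cross(a,b,up,t):
        for v in range(a,b):
            if (c[v]-t)*(c[v+1]-t)<=0: return v+(t-c[v])/(c[v+1]-c[v])
    tip=cross(lo,lo+25,0,124.5); hd=cross(int(tip)+5,int(tip)+45,1,122); band=cross(int(hd)+5,int(hd)+40,0,90)
    return tip,hd,band
for n,i,C,u,lo in (('old',old,C0,315,196),('new',new,C1,317,190)):
    t,h,b=edges(i,u-3,u+4,lo,0)
    print(n,np.round([t,h,b],2),[round((heights(C,(u,v),r)-.035)*1e3,2) for v,r in ((t,.013),(h,.013),(h,.017),(b,.024))])
E
```

```text
[316.42928022 209.07738849] want 316.30 209.13
old [204.13 228.43 242.76] [np.float64(18.86), np.float64(38.57), np.float64(39.85), np.float64(52.71)]
new [195.43 217.27 230.72] [np.float64(12.81), np.float64(30.94), np.float64(32.37), np.float64(45.12)]
```

The push-in comes out at about 1.5 mm (head dropped about 7.7 mm, nose about 6 mm), which is what the task asks for. Now back to the fin.

```bash
python3 -c "
from h import *
plan(.5236,-.0676,.15,263.7)"
```

```text
t 18.43 pos [ 0.4868 -0.0769  0.1333] yaw -115.23 j [-0.65  0.37 -0.55  0.9   0.84 -1.9 ] grip 0.0858 F [ 0.2 -0.1 -0.8]
turn [-0.0227  0.1374 -0.0491] shift [-0.353 -0.367  0.096]
```

{"method": "move_arm", "body": {"motion": [-0.0227,0.1374,-0.049,-0.353,-0.367,0.096,0,-0.0227,0.1374,-0.049,-0.353,-0.367,0.096,0,-0.0227,0.1374,-0.049,-0.353,-0.367,0.096,0,-0.0227,0.1374,-0.049,-0.353,-0.367,0.096,0,-0.0227,0.1374,-0.049,-0.353,-0.367,0.096,0,-0.0227,0.1374,-0.049,-0.353,-0.367,0.096,0,-0.0227,0.1374,-0.049,-0.353,-0.367,0.096,0]}}

```text
time: 19.3
ee_pos: [0.523, -0.0671, 0.15]
tool_rot: [0.002, -0.667, 0.745, 0.001]
wrist_force: [-0.4, 0.1, 1.4]
grip_width: 0.0855
grasp_force: 0.0
```

```bash
python3 - <<'E'
from h import *
s=arm.state();im=arm.capture('wrist')[...,::-1];C=cam('wrist',s);cv2.imwrite('pics/w8raw.png',im)
plan(.5236,-.0676,.0735,263.7,s)
u=proj(C,[.5236,-.0676,.083]);print('pred fin top',u)
g=cv2.cvtColor(im,cv2.COLOR_BGR2GRAY);m=((g<70)*255).astype(np.uint8)
for v in range(int(u[1])-60,int(u[1])+60,10): print(v,g[v,int(u[0])-28:int(u[0])+29:3].tolist())
E
```

```text
t 19.3 pos [ 0.523  -0.0671  0.15  ] yaw -96.37 j [-0.13  0.24 -0.38  0.95  0.   -1.59] grip 0.0855 F [-0.4  0.1  1.4]
turn [-0.0001  0.0006 -0.0002] shift [ 0.009 -0.007  0.956]
pred fin top [313.57749295 225.31463861]
165 [219, 214, 201, 197, 206, 208, 205, 177, 130, 134, 127, 128, 124, 125, 131, 145, 148, 148, 148]
175 [216, 211, 205, 235, 238, 236, 228, 116, 59, 56, 55, 55, 83, 114, 160, 171, 222, 194, 146]
185 [136, 135, 145, 230, 233, 226, 64, 45, 44, 43, 45, 45, 44, 42, 115, 163, 162, 144, 143]
195 [134, 133, 135, 216, 225, 124, 48, 55, 60, 61, 58, 57, 56, 47, 79, 160, 164, 135, 127]
205 [91, 90, 90, 185, 232, 188, 42, 39, 45, 44, 51, 55, 51, 41, 67, 147, 148, 117, 87]
215 [43, 42, 45, 125, 146, 125, 39, 39, 41, 47, 49, 48, 40, 35, 67, 143, 145, 102, 40]
225 [49, 43, 39, 111, 145, 134, 39, 36, 36, 38, 39, 38, 39, 38, 72, 141, 146, 99, 37]
235 [49, 49, 50, 168, 229, 223, 56, 33, 38, 37, 37, 35, 37, 32, 74, 141, 141, 86, 36]
245 [47, 49, 49, 155, 220, 219, 66, 33, 38, 37, 38, 35, 35, 37, 116, 223, 223, 123, 46]
255 [52, 47, 45, 145, 221, 221, 89, 32, 34, 36, 35, 35, 34, 36, 118, 223, 223, 110, 44]
265 [48, 47, 46, 111, 219, 221, 227, 226, 224, 222, 223, 224, 222, 224, 224, 223, 221, 105, 46]
275 [44, 46, 45, 91, 214, 220, 224, 224, 222, 222, 222, 223, 220, 222, 225, 222, 220, 97, 43]
```

The gauge hasn't moved. Grip it.

{"method": "move_arm", "body": {"motion": [0,0,0,0.009,-0.007,0.4,0,0,0,0,0.009,-0.007,0.8,0,0,0,0,0.009,-0.007,0.95,0,0,0,0,0.009,-0.007,0.95,0]}}

```text
time: 19.85
ee_pos: [0.5225, -0.0692, 0.0729]
tool_rot: [0.0, -0.666, 0.746, 0.002]
wrist_force: [-0.2, 0.2, -0.5]
grip_width: 0.0852
grasp_force: 0.0
```

{"method": "move_arm", "body": {"motion": [0,0,0,0,0,0,0.6,0,0,0,0,0,0,1,0,0,0,0,0,0,1,0,0,0,0,0,0,1,0,0,0,0,0,0,1,0,0,0,0,0,0,1], "force": 40}}

```text
time: 20.6
ee_pos: [0.5236, -0.0683, 0.0739]
tool_rot: [0.001, -0.667, 0.745, 0.001]
wrist_force: [-1.5, 0.5, 5.2]
grip_width: 0.0149
grasp_force: 40.1
```

```bash
python3 -c "
from h import *
plan(.5148,-.147,.074,263.7)"
```

```text
t 20.6 pos [ 0.5236 -0.0683  0.0739] yaw -96.37 j [-0.13  0.32 -0.47  0.79  0.   -1.59] grip 0.0149 F [-1.5  0.5  5.2]
turn [ 0.      0.0004 -0.0002] shift [ 0.989  0.    -0.003]
```

{"method": "move_arm", "body": {"motion": [0,0,0,0.12,0,0,1,0,0,0,0.25,0,0,1,0,0,0,0.38,0,0,1,0,0,0,0.5,0,0,1,0,0,0,0.63,0,0,1,0,0,0,0.75,0,0,1,0,0,0,0.88,0,0,1,0,0,0,1,0,0,1]}}

```text
time: 21.6
ee_pos: [0.5145, -0.1485, 0.0733]
tool_rot: [0.001, -0.667, 0.745, 0.001]
wrist_force: [0.3, 2.9, 2.6]
grip_width: 0.0153
grasp_force: 39.7
```

{"method": "move_arm", "body": {"motion": [0,0,0,0.2,0,0,1,0,0,0,0.4,0,0,1,0,0,0,0.5,0,0,1,0,0,0,0.5,0,-0.5,1,0,0,0,0.5,0,-1,1,0,0,0,0.5,0,-1,1], "force": 60}}

```text
time: 22.35
ee_pos: [0.5118, -0.1897, 0.1559]
tool_rot: [0.001, -0.666, 0.746, -0.002]
wrist_force: [0.3, -0.4, -0.9]
grip_width: 0.0145
grasp_force: 63.5
```

```bash
python3 - <<'E'
from h import *
s=arm.state();plan(.5,-.19,.25,263.7,s)
# case bay from top view
t=cv2.imread('pics/top0.png');C=cam('top')
W=np.array([ray(C,195+u/3-1/3,125+v/3-1/3,.019)[:2] for u,v in [(47,137),(158,154),(126,337),(15,320)]])
c=W.mean(0);x=(W[0]-W[3])+(W[1]-W[2]);x/=np.linalg.norm(x);y=np.array([-x[1],x[0]])
print('case',c,'yaw',np.degrees(np.arctan2(x[1],x[0])))
# bays: outer y half 60, bay centres are 57.5 apart, symmetric
b=c+.02875*y;print('bay',b,'fin',b-.055*x)
E
```

```text
t 22.35 pos [ 0.5118 -0.1897  0.1559] yaw -96.43 j [-0.36  0.26 -0.33  0.97  0.   -1.81] grip 0.0145 F [ 0.3 -0.4 -0.9]
turn [-0.0006 -0.0002 -0.0004] shift [ 0.021  0.142 -1.176]
case [0.4519177  0.30158987] yaw -9.433115948716875
bay [0.45662971 0.3299511 ] fin [0.40237344 0.33896539]
```

{"method": "move_arm", "body": {"motion": [0,0,0,0,0,-0.6,1,0,0,0,0,0,-1,1,0,0,0,0,0,-1,1]}}

```text
time: 22.72
ee_pos: [0.511, -0.1892, 0.2344]
tool_rot: [0.001, -0.666, 0.746, -0.001]
wrist_force: [-0.3, -0.4, -1.9]
grip_width: 0.0151
grasp_force: 63.5
```

{"method": "move_arm", "body": {"motion": [0,0,0,-0.4,0.2,-0.3,1,0,0,0,-0.8,0.4,-0.3,1,0,0,0,-1,0.5,-0.3,1]}}

```text
time: 23.1
ee_pos: [0.4777, -0.1032, 0.2554]
tool_rot: [-0.001, -0.667, 0.745, 0.002]
wrist_force: [-0.5, -0.6, -1.8]
grip_width: 0.0152
grasp_force: 63.3
```

{"method": "move_arm", "body": {"motion": [0,0,0,-0.5,0.25,0,1,0,0,0,-1,0.5,0,1]}}

```text
time: 23.35
ee_pos: [0.4474, -0.0197, 0.2558]
tool_rot: [-0.001, -0.666, 0.746, 0.002]
wrist_force: [0.5, 0.8, -2.6]
grip_width: 0.0148
grasp_force: 63.3
```

{"method": "move_arm", "body": {"motion": [0,0,0,-0.5,0.25,0,1,0,0,0,-1,0.5,0,1]}}

```text
time: 23.6
ee_pos: [0.4166, 0.0644, 0.2562]
tool_rot: [-0.0, -0.666, 0.746, 0.001]
wrist_force: [0.5, 0.5, -1.8]
grip_width: 0.015
grasp_force: 63.3
```

{"method": "move_arm", "body": {"motion": [0,0,0,-0.5,0,0,1,0,0,0,-1,0,0,1]}}

```text
time: 23.85
ee_pos: [0.426, 0.1439, 0.2565]
tool_rot: [-0.0, -0.667, 0.745, 0.001]
wrist_force: [0.8, 0.0, -0.9]
grip_width: 0.0149
grasp_force: 63.4
```

```bash
python3 -c "
from h import *
plan(.4024,.339,.2,170.6)"
```

```text
t 23.85 pos [0.426  0.1439 0.2565] yaw -96.4 j [ 0.32  0.03 -0.37  1.17  0.   -1.13] grip 0.0149 F [ 0.8  0.  -0.9]
turn [ 3.000e-04 -2.000e-04  2.583e-01] shift [-2.39   0.564  0.709]
```

{"method": "move_arm", "body": {"motion": [0,0,0,-0.5,0.1,0,1,0,0,0,-1,0.27,0,1]}}

```text
time: 24.1
ee_pos: [0.4137, 0.2258, 0.2564]
tool_rot: [-0.001, -0.666, 0.746, 0.001]
wrist_force: [1.0, 1.2, -2.4]
grip_width: 0.0155
grasp_force: 63.4
```

{"method": "move_arm", "body": {"motion": [0,0,0.028,-0.5,0.27,0,1,0,0,0.056,-1,0.27,0,1,0,0,0.084,-1,0.27,0,1,0,0,0.112,-1,0.27,0.2,1,0,0,0.14,-1,0.27,0.4,1,0,0,0.168,-1,0.27,0.6,1,0,0,0.196,-1,0.27,0.7,1,0,0,0.22,-1,0.27,0.7,1]}}

```text
time: 25.1
ee_pos: [0.4005, 0.306, 0.1996]
tool_rot: [-0.002, -0.036, 0.999, -0.0]
wrist_force: [0.1, -0.4, -1.4]
grip_width: 0.0147
grasp_force: 63.4
```

```bash
python3 -c "
from h import *
plan(.4024,.339,.13,170.6)"
```

```text
t 25.1 pos [0.4005 0.306  0.1996] yaw -175.9 j [ 0.65  0.16 -0.35  1.06  0.    0.58] grip 0.0147 F [ 0.1 -0.4 -1.4]
turn [-0.0002 -0.0005  0.0375] shift [-0.056  0.411  0.87 ]
```

{"method": "move_arm", "body": {"motion": [0,0,0.02,-0.05,0.3,0.2,1,0,0,0.0375,-0.056,0.41,0.4,1,0,0,0.0375,-0.056,0.41,0.4,1,0,0,0.0375,-0.056,0.41,0.4,1]}}

```text
time: 25.6
ee_pos: [0.4031, 0.3396, 0.1699]
tool_rot: [-0.001, 0.078, 0.997, 0.0]
wrist_force: [0.6, -0.5, -1.2]
grip_width: 0.015
grasp_force: 63.3
```

```bash
python3 - <<'E'
from h import *
s=arm.state();im=arm.capture('wrist')[...,::-1];C=cam('wrist',s);cv2.imwrite('pics/w9raw.png',im)
plan(.4024,.339,.05,170.6,s)
hsv=cv2.cvtColor(im,cv2.COLOR_BGR2HSV)
c=np.array([.4519,.3016]);a=np.radians(-9.43);x=np.array([np.cos(a),np.sin(a)]);y=np.array([-x[1],x[0]])
for dx,dy in ((-.1,.06),(-.1,-.06),(-.1,.0035),(-.05,.06),(-.05,-.06)): print(dx,dy,proj(C,[*(c+dx*x+dy*y),.019]).round(1))
m=(hsv[...,1]<70)
for v in range(60,300,20):
    r=m[v].astype(int);e=np.where(np.diff(r))[0];print(v,[int(k) for i,k in enumerate(e) if (i==0 or k-e[i-1]>3)])
cv2.imwrite('pics/w9m.png',m*255)
E
```

```text
t 25.6 pos [0.4031 0.3396 0.1699] yaw 171.0 j [ 0.7   0.22 -0.35  1.    0.    0.86] grip 0.015 F [ 0.6 -0.5 -1.2]
turn [ 0.0001 -0.0002  0.0011] shift [ 0.006 -0.011  1.499]
-0.1 0.06 [355.7 131.4]
-0.1 -0.06 [202.1 130.4]
-0.1 0.0035 [283.4 131. ]
-0.05 0.06 [353.2 192.8]
-0.05 -0.06 [207.6 191.9]
60 []
80 []
100 []
120 []
140 [203, 356]
160 [205, 355]
180 [207, 354]
200 [91, 126, 208, 353]
220 [63, 142, 210, 327, 352]
240 [80, 158, 211, 329, 351]
260 [97, 173, 212, 350]
280 [114, 163, 214, 332, 356, 634][ WARN:0@0.877] global loadsave.cpp:1063 imwrite_ Unsupported depth image for selected encoder is fallbacked to CV_8U.
```

The case edges match the prediction within 1 px. Lower the gauge in.

{"method": "move_arm", "body": {"motion": [0,0,0,0.006,-0.011,0.45,1,0,0,0.001,0.006,-0.011,0.9,1,0,0,0.001,0.006,-0.011,0.95,1]}}

```text
time: 26.02
ee_pos: [0.4013, 0.3381, 0.0929]
tool_rot: [-0.002, 0.082, 0.997, -0.0]
wrist_force: [-0.5, 0.4, -1.1]
grip_width: 0.015
grasp_force: 63.2
```

{"method": "move_arm", "body": {"motion": [0,0,0,0,0,0.2,1,0,0,0,0,0,0.4,1,0,0,0,0,0,0.52,1,0,0,0,0,0,0.58,1,0,0,0,0,0,0.61,1,0,0,0,0,0,0.62,1,0,0,0,0,0,0.62,1]}}

```text
time: 26.9
ee_pos: [0.4028, 0.34, 0.0451]
tool_rot: [-0.0, 0.082, 0.997, 0.001]
wrist_force: [-0.2, 0.2, -2.4]
grip_width: 0.0151
grasp_force: 63.4
```

```bash
python3 -c "
from h import *
plan(.4024,.339,.0435,170.6)"
```

```text
t 26.9 pos [0.4028 0.34   0.0451] yaw 170.55 j [ 0.7   0.35 -0.5   0.72  0.    0.86] grip 0.0151 F [-0.2  0.2 -2.4]
turn [ 0.0004 -0.0001 -0.0001] shift [ 0.003 -0.013  0.02 ]
```

Lower another 1.5 mm, open, back off upward, and check with the wrist camera.

{"method": "move_arm", "body": {"motion": [0,0,0,0,0,0.02,1,0,0,0,0,0,0.02,1,0,0,0,0,0,0.02,0.5,0,0,0,0,0,0.02,0,0,0,0,0,0,0.02,0,0,0,0,0,0,0.02,0,0,0,0,0,0,0.02,0]}}

```text
time: 27.78
ee_pos: [0.4026, 0.3398, 0.0432]
tool_rot: [-0.0, 0.082, 0.997, 0.001]
wrist_force: [-0.1, -0.8, -0.6]
grip_width: 0.0858
grasp_force: 0.0
```

{"method": "move_arm", "body": {"motion": [0,0,0,0,0,-0.3,0,0,0,0,0,0,-0.8,0,0,0,0,0,0,-1,0,0,0,0,0,0,-1,0]}}

```text
time: 28.28
ee_pos: [0.4034, 0.3403, 0.1241]
tool_rot: [0.001, 0.082, 0.997, 0.002]
wrist_force: [0.3, 0.1, -0.5]
grip_width: 0.0854
grasp_force: 0.0
```

{"method": "move_arm", "body": {"motion": [0,0,0,0.4,0,-0.5,0,0,0,0,0.4,0,-1,0,0,0,0,0.4,0,-1,0]}}

```text
time: 28.65
ee_pos: [0.372, 0.3458, 0.2048]
tool_rot: [0.001, 0.082, 0.997, 0.002]
wrist_force: [-0.1, 0.2, 0.3]
grip_width: 0.0855
grasp_force: 0.0
```

```bash
python3 - <<'E'
from h import *
s=arm.state();im=arm.capture('wrist')[...,::-1];C=cam('wrist',s);cv2.imwrite('pics/w10raw.png',im)
print(s['time'],s['ee_pos'],s['grip_width'],s['wrist_force'])
hsv=cv2.cvtColor(im,cv2.COLOR_BGR2HSV)
c=np.array([.4519,.3016]);a=np.radians(-9.43);x=np.array([np.cos(a),np.sin(a)]);y=np.array([-x[1],x[0]])
b=c+.02875*y
for l,dx,dy,z in (('tailL',-.08,.015,.017),('tailR',-.08,-.015,.017),('tipL',.08,.015,.017),('tipR',.08,-.015,.017),('fin',-.055,0,.053)): print(l,proj(C,[*(b+dx*x+dy*y),z]).round(1))
# bright blade
m=((hsv[...,2]>150)&(hsv[...,1]<45)).astype(np.uint8)
n,L,st,ce=cv2.connectedComponentsWithStats(m)
for i in range(1,n):
    if st[i,4]>150: print(st[i],ce[i].round(0))
E
```

```text
28.65 [0.37196058 0.34584317 0.20478055] 0.08550183882663788 [-0.1448798   0.21613002  0.25696865]
tailL [329.5 182.6]
tailR [297.1 182.6]
tipL [327.8 328. ]
tipR [299.6 328. ]
fin [313.4 222. ]
[320 163  29  30 227] [338. 171.]
[ 235  181   39  144 3488] [254. 238.]
[ 297  186   33  145 3318] [314. 270.]
```

The gauge lies centred in the bay, with its blade at u 297–330 and v 186–331 (predicted 297–330 and 183–328). Handing in.

```bash
python3 -c "
from station import arm
print(arm.sign_off())"
```

```text
the job is handed in; nothing more can be done
None
```

I set the nose to drag on the blade at about 1.5 mm push-in by my measurement, laid the gauge flat in the empty bay about 2 mm from its centre, and handed the job in at about 29 s of the 72 s allowed; I did not re-measure the nose gap after drawing the gauge out.

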